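# Change over the tilt-out parts bins

### The job

The plug job is finished and the next one needs the wedges: push the yellow tilt-out bin, which was left hanging open, back until it clicks fully shut, and tip the blue bin fully forward so that it stays open on its stop. Leave the green bin shut.

Things in the scene. Friction and masses are not known exactly. Their poses are not given: they have to be found in the camera images.
- yellow_tab (a point): Yellow bin (starts tipped open): middle of the top edge of its finger tab. Axes tip with the bin: z up along its front, x into the rack, y left along the row. Tab: plate 50 mm wide (y), 10 thick (x), top 174 mm above bench when shut, standing 37 clear above the housing's flat top. Below it the flat front, 76 wide; pivot line (along y) 142 below this point and 5 behind it, 32 above bench.
- blue_tab (a point): Same point, sizes and axes on the blue bin, which starts shut. Bins tip forward 43 degrees to a stop. A spring catch acts over the last 6 degrees: about 4 N at the tab frees a bin or pushes it home, where it snaps upright. Otherwise it turns lightly (under 2 N): let go between 7 and 12 degrees open it stays ajar, from about 17 on it falls forward to the stop and stays there.
- green_tab (a point): Same point, sizes and axes on the green bin, which starts shut and must stay shut.
- rack_board: Wooden board fixed on the bench, 150 x 300 x 12 mm, origin under its centre, x into the rack, y left along the row, turned up to 12 degrees. On it three plywood housings side by side, 96 mm apart, each 92 wide, 110 deep, 125 tall, with one bin each; the order of the colours varies.

How it is judged:
At the end, for the whole second after the job is handed in: The yellow and green bins are clicked shut (fronts within 2 degrees of upright) and the blue bin hangs fully open (tipped forward by at least 35.5 of its 43 degrees) (angle between each of yellow_tab, green_tab's own z axis and vertical below 0.035 rad and angle between blue_tab's own z axis and vertical above 0.62 rad); the robot touches nothing.
It fails at once if the green bin is pulled open (angle between green_tab's own z axis and vertical above 0.2 rad).
It also fails if it takes over 40 s, if anything falls off the work surface, if the arm or the gripper's body presses on something with over 40 N, if the wrist force passes 120 N, or if a joint passes its speed limit or range.

### The arm

A 7-joint arm with a two-finger parallel gripper is mounted at the origin on a cart in front of the work surface, level with it; the furniture and walls round the work are solid. World frame = base frame: x ahead of the robot, y to its left, z up, the work surface at z = 0. Lengths are in m, angles in rad, forces in N, time in s.
With the tool pointing down it reaches from about 0.425 to 0.875 m from the base axis. Payload 4.7 kg.
Tool frame: the origin (TCP) lies on the centre line of the jaws, within the pads' length; the fingertips stand 8 mm ahead of it and the grasp point (between the pads) lies 11 mm behind it; z points along the fingers, y is the direction in which the jaws open and shut (so a half turn about z gives the same grasp; the last joint's range is limited). The gripper opens to 87 mm and grips with 3 to 60 N. Pads are 19 mm wide; open, the fingers measure 117 mm over their backs; the gripper's body (75 mm by 190 mm) begins 51 mm behind the grasp point.
Start: joints at [1.3, 0.321, -0.07, 1.45, 0.023, 1.371, -0.057], TCP at [0.183, -0.624, 0.231] pointing down, gripper open.
Joint ranges: [-2.86, 2.86], [-0.3, 2.09], [-1.38, 1.24], [0.06, 2.45], [-1.56, 4.7], [0.09, 2.05], [-2.69, 2.69]. Speed limits (rad/s): [2.57, 2.57, 3.14, 3.14, 3.14, 3.14, 3.14].

### API

Orientations are given as a rotation vector (axis times angle).
In Python, from bench import ctrl, cams, workorder gives the robot as it stands. The module is installed in compiled form; this text tells all that it offers.
- The arm moves only by the tool carry_out, never from a script. Its argument "rows" is a list of rows, each an object with "offset": the shift along the tool's x, y, z in m, a list of three; "rot": the turn, a rotation vector about the tool's x, y, z in degrees, a list of three; "gripper": the opening, from 0 (shut) to 1 (fully open). In form: [{"offset": [dx, dy, dz], "rot": [rx, ry, rz], "gripper": gripper}, ...]. A call has 1 to 10 rows; each row shifts and turns the commanded pose from where the row before left it, along the tool's axes as they then stand; what a row does not reach is not made up. A row lasts 1/8 s, in which the tool goes at most 62.5 mm and 10.7 degrees, less where a joint would pass 70% of its speed; a pose out of reach is approached as far as the arm can. A call is refused whole if a number of a shift passes 0.0625 or a number of a turn 10.7, either way. A call with a gripper value outside its range is refused whole. The fingers move at their own pace and stop on an object; "grip_force" is the grip in N (left out, the last holds). Time passes only in rows, so rows that do not move let the fingers close. It gives the time, the measured TCP pose, the force and the opening at its end, in the units of the state.
- ctrl.get_state(): the state, without advancing time (a new reading comes with each control period).
- cams.get_image(name): name is "scene" or "top" or "wrist"; returns a dict with "img" (384x512x3 uint8, red, green, blue), "vfov" (degrees; the focal length in pixels is half the picture's height over the tangent of half this angle, whatever the lens; pixels are square), "cx", "cy" (the principal point, pixels), "k1" (the pictures are not rectified: a ray, as slopes to the right and down, at radius r is drawn at 1 + k1 r^2 times it, then the intrinsics apply), "R" (3x3) and "t" (3): a world point X has camera coordinates R X + t. Camera axes: x right, y down, z forward; pixel columns grow to the right and rows downward; lengths in m; the calibration is good to about 2 mm. A picture is of the moment at which its call begins. There is no depth.
- workorder.close_job(): hands the job in, once; it reports no verdict.
The state is a dict: "time": time; "joint_positions": joint angles; "qd": joint speeds; "joint_torque": joint torques, N m; "position": TCP position; "tool_rot": TCP orientation; "ft_force": force on the tool from outside, world axes, zero at the start; "torque": the same for the moment, N m; "grip_width": opening from 0.0 (shut) to 1.0 (fully open).
Only numpy, scipy, OpenCV 4.12 (cv2) and the standard library are available. Lean on these libraries where they do the work, as an engineer would, in place of code of your own. Each camera call takes 0.05 s, during which the arm holds its last target.

## Working session

There is one attempt and no reset: what is moved stays moved. The work goes in short steps, Python scripts to look and compute and a tool call to move; the robot and the scene stay as the last step left them, time stands still between calls to the robot, and variables do not carry over. Pictures are saved under pics/ and viewed, and the job is handed in when it is done.

Besides the shell and the picture viewer there is one more tool, called after "Call:" as name(argument=value, ...), one argument or row to a line, values as JSON. carry_out: Moves the arm, as the interface text tells. Its arguments: {"type":"object","properties":{"rows":{"type":"array"},"grip_force":{"type":"number"}},"required":["rows"]}

```bash
mkdir -p pics; cat > h.py <<'E'
import numpy as np, cv2
from bench import ctrl, cams, workorder
from scipy.spatial.transform import Rotation as Ro
def snap(n,f=None):
    d=cams.get_image(n)
    if f: cv2.imwrite('pics/'+f,d['img'][:,:,::-1])
    return d
def K(d):
    f=d['img'].shape[0]/2/np.tan(np.radians(d['vfov'])/2)
    return np.array([[f,0,d['cx']],[0,f,d['cy']],[0,0,1]]),np.array([d['k1'],0,0,0.])
def ray(d,p):
    k,D=K(d); q=cv2.undistortPoints(np.array([[p]],float),k,D)[0,0]
    R=np.array(d['R']); v=R.T@np.array([q[0],q[1],1]); return -R.T@np.array(d['t']),v/np.linalg.norm(v)
def onz(d,p,z):
    c,v=ray(d,p); return c+v*(z-c[2])/v[2]
def proj(d,X):
    k,D=K(d); R=np.array(d['R'])
    return cv2.projectPoints(np.array(X,float).reshape(-1,1,3),cv2.Rodrigues(R)[0],np.array(d['t'],float),k,D)[0].reshape(-1,2)
E
python3 - <<'E'
from h import *
np.set_printoptions(precision=4,suppress=True)
for n in ['scene','top','wrist']:
    d=snap(n,n+'0.png'); c=-np.array(d['R']).T@np.array(d['t']); print(n,c,np.array(d['R'])[2],d['vfov'],d['k1'])
print(ctrl.get_state())
E
```

```text
scene [ 1.2472 -0.0873  0.6596] [-0.7502  0.1453 -0.645 ] 48.70453091679483 -0.09342728226834528
top [0.4897 0.0442 0.9843] [ 0.1002 -0.002  -0.995 ] 49.2680555000521 -0.10653113616374642
wrist [ 0.2621 -0.5988  0.384 ] [-0.287  -0.0834 -0.9543] 69.24654063018319 -0.05199316209324201
{'time': 0.15, 'joint_positions': array([ 1.3001,  0.3217, -0.0701,  1.4514,  0.0226,  1.3708, -0.0568]), 'qd': array([-0.0009, -0.0016,  0.0002, -0.003 , -0.0013,  0.0002, -0.    ]), 'joint_torque': array([  0.0004, -49.1795,  -0.4039, -31.2878,  -0.0638,   0.0405,
         0.0001]), 'position': array([ 0.1825, -0.6234,  0.2297]), 'tool_rot': array([-3.1084, -0.4457,  0.0005]), 'ft_force': array([-0.1478,  0.3187,  0.7517]), 'torque': array([ 0.0274, -0.0143,  0.0074]), 'grip_width': 1.001541419540983}
```

```bash
python3 -c "
import cv2,numpy as np
a=cv2.imread('pics/scene0.png');b=cv2.imread('pics/top0.png')
"
```

```text
(no output)
```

View pics/scene0.png

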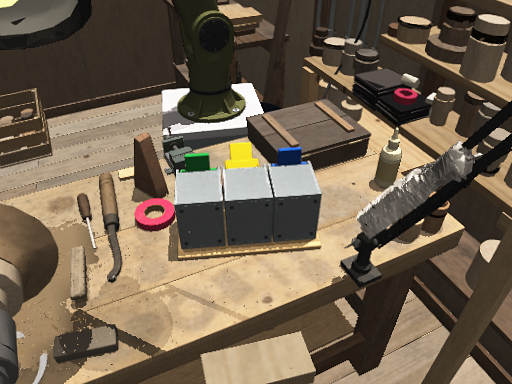

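View pics/top0.png

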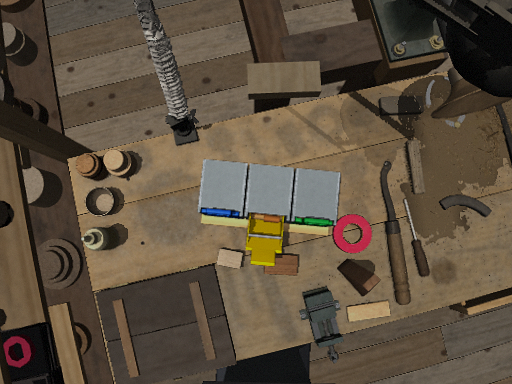

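The scene view looks back towards the robot, with green, yellow and blue tabs at columns 197, 241 and 289. In the top view blue is on the left at (222,212), yellow hangs open at (265,240), and green is on the right at (315,221). A dark box sits at lower left, and a vise and wedge at lower right.

```bash
python3 - <<'E'
from h import *
np.set_printoptions(precision=4,suppress=True)
d=snap('top'); s=snap('scene')
def masks(im):
    h=cv2.cvtColor(im,cv2.COLOR_RGB2HSV)
    return {'blue':cv2.inRange(h,(105,150,60),(125,255,255)),'green':cv2.inRange(h,(50,150,50),(80,255,255)),'yellow':cv2.inRange(h,(22,190,100),(32,255,255))}
for nm,q in(('top',d),('scene',s)):
    for c,m in masks(q['img']).items():
        n,l,st,ce=cv2.connectedComponentsWithStats(m)
        i=1+np.argmax(st[1:,4]); ys,xs=np.where(l==i)
        r=cv2.minAreaRect(np.c_[xs,ys].astype(np.float32))
        print(nm,c,st[i],ce[i],cv2.boxPoints(r).round(1).tolist())
# housing tops
for p in [(203,160),(247,163),(246,213),(293,168),(339,170),(339,222),(201,209)]: print(p,onz(d,p,.137))
im=d['img'][140:300,180:360,::-1]; cv2.imwrite('pics/tc.png',cv2.resize(im,None,fx=4.4,fy=3.75*1,interpolation=cv2.INTER_CUBIC)[:600])
im=s['img'][120:270,150:340,::-1]; cv2.imwrite('pics/sc.png',cv2.resize(im,None,fx=4,fy=4,interpolation=cv2.INTER_CUBIC))
E
```

```text
top blue [201 208  30   9 176] [216.6307 211.8352] [[200.5, 213.5], [201.1999969482422, 206.8000030517578], [230.39999389648438, 210.0], [229.6999969482422, 216.6999969482422]]
top green [304 218  29   8 161] [317.1242 221.3292] [[303.5, 223.5], [304.1000061035156, 217.1999969482422], [332.29998779296875, 219.8000030517578], [331.70001220703125, 226.10000610351562]]
top yellow [ 246  216   38   51 1229] [264.5411 242.24  ] [[244.0, 263.5], [248.60000610351562, 212.89999389648438], [284.29998779296875, 216.10000610351562], [279.70001220703125, 266.70001220703125]]
scene blue [271 147  36  19 359] [289.4708 156.0947] [[269.8999938964844, 148.5], [304.8999938964844, 146.0], [306.1000061035156, 163.0], [271.0, 165.39999389648438]]
scene green [180 153  29  19 351] [196.0028 161.7863] [[179.0, 154.60000610351562], [207.5, 152.8000030517578], [208.5, 169.5], [180.0, 171.3000030517578]]
scene yellow [225 143  34  26 586] [240.628  155.9352] [[222.89999389648438, 144.39999389648438], [255.89999389648438, 141.39999389648438], [258.1000061035156, 165.10000610351562], [225.10000610351562, 168.10000610351562]]
(203, 160) [0.648  0.1538 0.137 ]
(247, 163) [0.6442 0.0631 0.137 ]
(246, 213) [0.5415 0.0622 0.137 ]
(293, 168) [ 0.6364 -0.0315  0.137 ]
(339, 170) [ 0.6351 -0.1265  0.137 ]
(339, 222) [ 0.5281 -0.1272  0.137 ]
(201, 209) [0.5471 0.1538 0.137 ]
```

View pics/tc.png

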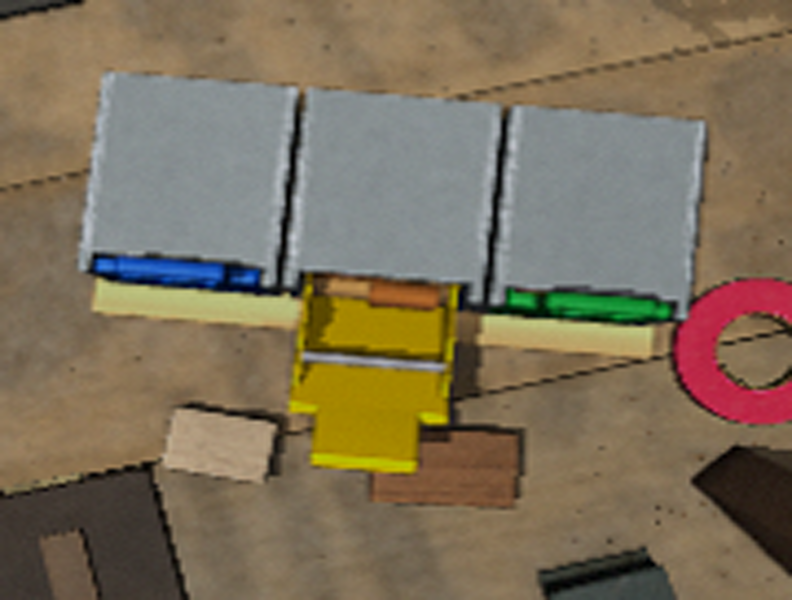

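View pics/sc.png

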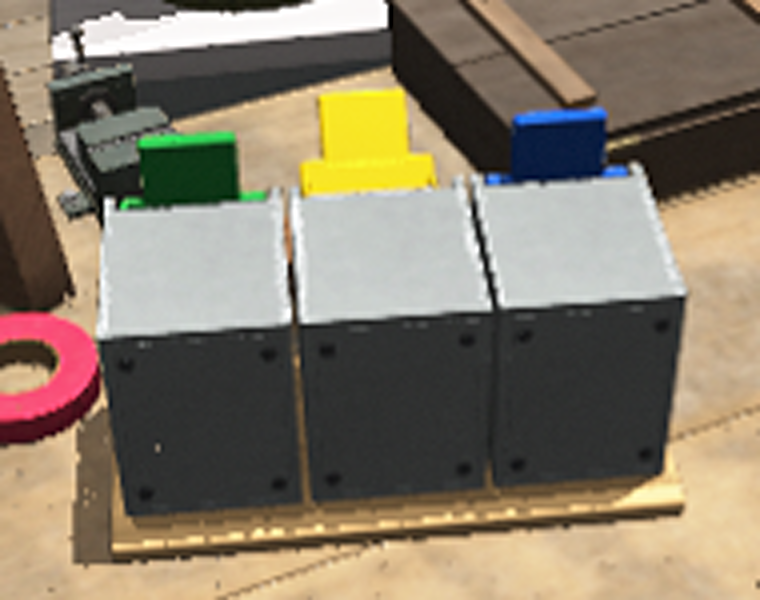

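```bash
python3 - <<'E'
from h import *
np.set_printoptions(precision=4,suppress=True)
d=snap('top'); s=snap('scene')
f=lambda x,y:(150+x/4,120+y/4)
P={}
for n,a,b in(('blue',(514,113),(606,110)),('green',(139,138),(235,133))):
    A,B=onz(s,f(*a),.174),onz(s,f(*b),.174); print(n,A,B,np.linalg.norm(A-B)); 
    P[n]=(A+B)/2
t=lambda x,y:(180+x/4.4,140+y/3.75)
for n,a,b in(('blue',(98,268),(226,278)),('green',(508,300),(638,308))):
    for p in(a,b): print(n,'top',onz(d,t(*p),.174))
v=P['blue']-P['green']; print('dir',v,np.linalg.norm(v),np.degrees(np.arctan2(-v[0],v[1])))
# yellow tab triangulate: top edge mid
def tri(p,q):
    c1,v1=ray(d,p);c2,v2=ray(s,q)
    a,b=np.linalg.lstsq(np.c_[v1,-v2],c2-c1,rcond=None)[0]; return (c1+a*v1+c2+b*v2)/2,np.linalg.norm(c1+a*v1-c2-b*v2)
for p,q in(((312,457),(405,90)),((416,462),(320,94))): print('y',tri(t(*p),f(*q)))
E
```

```text
blue [0.5405 0.0935 0.174 ] [0.5462 0.1409 0.174 ] 0.04768077527096546
green [ 0.5282 -0.0971  0.174 ] [ 0.5327 -0.0491  0.174 ] 0.04827785232298319
blue top [0.5398 0.1463 0.174 ]
blue top [0.5362 0.0897 0.174 ]
green top [ 0.5282 -0.0348  0.174 ]
green top [ 0.5255 -0.0923  0.174 ]
dir [0.0129 0.1903 0.    ] 0.19076042934867513 -3.869867121148316
y (array([0.4435, 0.0517, 0.131 ]), np.float64(0.004295593122872876))
y (array([0.4421, 0.0035, 0.1331]), np.float64(0.003519533265274316))
```

```bash
cat >> h.py <<'E'
def to(p,yaw=None,tilt=0,pose=None):
    """tool-frame offset to world p; and rotvec (deg) to rack-aligned yaw with tilt (tips toward robot positive)"""
    s=ctrl.get_state(); R=Ro.from_rotvec(s['tool_rot']); o=R.inv().apply(np.array(p)-s['position'])
    print('offset',o.round(4))
    if yaw is not None:
        c,sn=np.cos(np.radians(yaw)),np.sin(np.radians(yaw))
        Rt=Ro.from_euler('y',tilt,degrees=True)
        Rt=Ro.from_euler('z',yaw,degrees=True)*Rt*Ro.from_euler('x',180,degrees=True)
        print('rot',(R.inv()*Rt).as_rotvec(degrees=True).round(2))
def st():
    s=ctrl.get_state(); R=Ro.from_rotvec(s['tool_rot']).as_matrix()
    print(round(s['time'],2),s['position'].round(4),'z',R[:,2].round(3),'x',R[:,0].round(3),'F',s['ft_force'].round(1),'q',s['joint_positions'].round(2),s['grip_width'])
E
python3 - <<'E'
from h import *
st(); to((.36,-.32,.31)); to((.44,.02,.31)); to((.44,.02,.31),-3.9,15)
s=ctrl.get_state();R=Ro.from_rotvec(s['tool_rot']);print(R.inv().apply([.08,.34,0]))
print((Ro.from_euler('z',-3.9,degrees=True)*Ro.from_euler('y',15,degrees=True)*Ro.from_euler('x',180,degrees=True)).as_matrix()[:,2])
E
```

```text
0.35 [ 0.1826 -0.6237  0.2303] z [-0.  0. -1.] x [ 0.96   0.281 -0.   ] F [0.4 0.3 0.1] q [ 1.3   0.32 -0.07  1.45  0.02  1.37 -0.06] 0.999458167958779
offset [ 0.2556 -0.2417 -0.0796]
offset [ 0.4279 -0.5455 -0.0795]
offset [ 0.4279 -0.5455 -0.0795]
rot [  2.63 -14.84  20.1 ]
[ 1.72303185e-01 -3.03828248e-01  9.07993916e-05]
[-0.25821969  0.01760365 -0.96592583]
```

Call:
carry_out(
  rows=[
    {"offset": [0, 0, -0.04], "rot": [0, 0, 0], "gripper": 0},
    {"offset": [0, 0, -0.04], "rot": [0, 0, 0], "gripper": 0},
    {"offset": [0.032, -0.03, 0], "rot": [0, 0, 0], "gripper": 0},
    {"offset": [0.032, -0.03, 0], "rot": [0, 0, 0], "gripper": 0},
    {"offset": [0.032, -0.03, 0], "rot": [0, 0, 0], "gripper": 0},
    {"offset": [0.032, -0.03, 0], "rot": [0, 0, 0], "gripper": 0},
    {"offset": [0.032, -0.03, 0], "rot": [0, 0, 0], "gripper": 0},
    {"offset": [0.032, -0.03, 0], "rot": [0, 0, 0], "gripper": 0},
    {"offset": [0.032, -0.03, 0], "rot": [0, 0, 0], "gripper": 0},
    {"offset": [0.032, -0.03, 0], "rot": [0, 0, 0], "gripper": 0},
  ],
  grip_force=10,
)

```text
time: 1.6
position: [0.3614, -0.3202, 0.3108]
tool_rot: [3.109, 0.446, 0.0]
ft_force: [0.5, 0.2, 0.1]
grip_width: 0.018
```

Call:
carry_out(
  rows=[
    {"offset": [0.02, -0.036, 0], "rot": [0, 0, 0], "gripper": 0},
    {"offset": [0.02, -0.036, 0], "rot": [0, 0, 0], "gripper": 0},
    {"offset": [0.02, -0.036, 0], "rot": [0, 0, 0], "gripper": 0},
    {"offset": [0.02, -0.036, 0], "rot": [0, 0, 0], "gripper": 0},
    {"offset": [0.02, -0.036, 0], "rot": [0, 0, 0], "gripper": 0},
    {"offset": [0.02, -0.036, 0], "rot": [0, 0, 0], "gripper": 0},
    {"offset": [0.02, -0.036, 0], "rot": [0, 0, 0], "gripper": 0},
    {"offset": [0.02, -0.036, 0], "rot": [0, 0, 0], "gripper": 0},
    {"offset": [0, 0, 0], "rot": [0, 0, 0], "gripper": 0},
  ],
)

```text
time: 2.72
position: [0.4338, 0.0034, 0.311]
tool_rot: [3.108, 0.456, 0.001]
ft_force: [-0.2, -0.9, -0.2]
grip_width: 0.006
```

```bash
python3 - <<'E'
from h import *
st(); to((.44,.026,.28),-3.9,15)
E
```

```text
2.73 [0.4338 0.0034 0.311 ] z [ 0.001 -0.    -1.   ] x [0.958 0.287 0.001] F [-0.2 -0.9 -0.2] q [ 0.76 -0.19 -0.71  1.79 -0.13  1.5  -1.21] 0.005652630310717322
offset [ 0.0124 -0.0199  0.031 ]
rot [  2.72 -14.89  20.49]
```

Call:
carry_out(
  rows=[
    {"offset": [0.004, -0.006, 0], "rot": [0.9, -5, 6.8], "gripper": 0},
    {"offset": [0.004, -0.006, 0], "rot": [0.9, -5, 6.8], "gripper": 0},
    {"offset": [0.004, -0.006, 0], "rot": [0.9, -5, 6.8], "gripper": 0},
    {"offset": [0, 0, 0], "rot": [0, 0, 0], "gripper": 0},
    {"offset": [0, 0, 0], "rot": [0, 0, 0], "gripper": 0},
  ],
)

```text
time: 3.35
position: [0.442, 0.0189, 0.3096]
tool_rot: [-3.103, 0.112, 0.412]
ft_force: [-0.0, 1.0, -0.6]
grip_width: 0.006
```

```bash
python3 - <<'E'
from h import *
st(); to((.395,.028,.2),-3.9,15); to((.395,.028,.115))
snap('top','t1.png'); snap('scene','s1.png');snap('wrist','w1.png')
E
```

```text
3.35 [0.442  0.0189 0.3096] z [-0.26   0.019 -0.965] x [ 0.963 -0.07  -0.261] F [-0.   1.  -0.6] q [ 0.73  0.11 -0.86  1.61  0.03  1.72 -1.78] 0.005663649311060563
offset [-0.0173 -0.0057  0.1182]
rot [-0.05  0.12 -0.23]
offset [ 0.0049 -0.0057  0.2002]
```

View pics/w1.png

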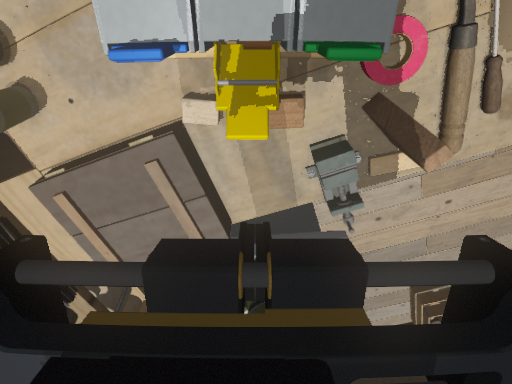

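View pics/s1.png

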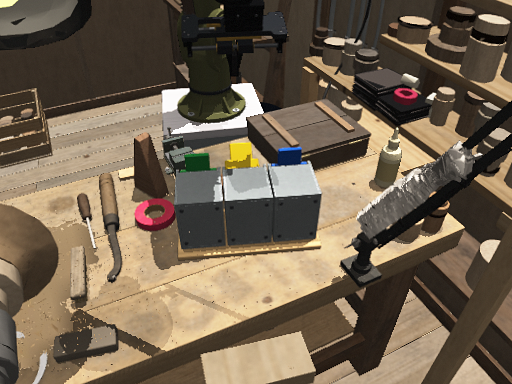

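Call:
carry_out(
  rows=[
    {"offset": [-0.03, -0.006, 0.03], "rot": [0, 0, 0], "gripper": 0},
    {"offset": [0.01, 0, 0.04], "rot": [0, 0, 0], "gripper": 0},
    {"offset": [0.01, 0, 0.04], "rot": [0, 0, 0], "gripper": 0},
    {"offset": [0.01, 0, 0.04], "rot": [0, 0, 0], "gripper": 0},
    {"offset": [0.01, 0, 0.04], "rot": [0, 0, 0], "gripper": 0},
    {"offset": [0, 0, 0], "rot": [0, 0, 0], "gripper": 0},
  ],
)

```text
time: 4.25
position: [0.4004, 0.0278, 0.1223]
tool_rot: [-3.102, 0.113, 0.42]
ft_force: [-0.0, 1.1, 0.8]
grip_width: 0.004
```

```bash
python3 - <<'E'
from h import *
st(); to((.43,.028,.12),-3.9,15)
snap('top','t2.png');snap('wrist','w2.png')
E
```

```text
4.25 [0.4004 0.0278 0.1223] z [-0.265  0.018 -0.964] x [ 0.962 -0.07  -0.266] F [-0.   1.1  0.8] q [ 0.72  0.17 -0.87  1.95  0.07  1.35 -1.83] 0.0036436040608846397
offset [ 0.0291 -0.0023 -0.0056]
rot [-0.02  0.41 -0.27]
```

View pics/w2.png

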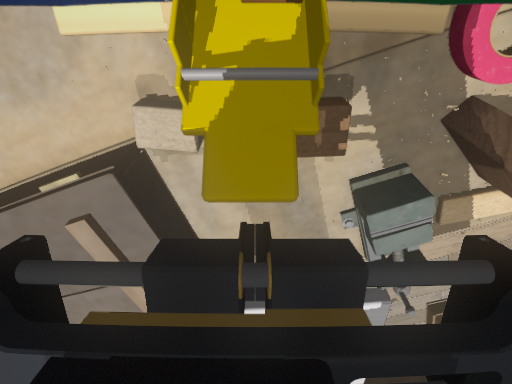

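Call:
carry_out(
  rows=[
    {"offset": [0.0115, 0, -0.003], "rot": [0, 5, 0], "gripper": 0},
    {"offset": [0.012, 0, -0.002], "rot": [0, 5, 0], "gripper": 0},
    {"offset": [0.012, 0, -0.001], "rot": [0, 5, 0], "gripper": 0},
    {"offset": [0.012, 0, -0.002], "rot": [0, 0, 0], "gripper": 0},
    {"offset": [0.012, 0, -0.002], "rot": [0, 0, 0], "gripper": 0},
    {"offset": [0.012, 0, -0.002], "rot": [0, 0, 0], "gripper": 0},
    {"offset": [0.012, 0, -0.002], "rot": [0, 0, 0], "gripper": 0},
    {"offset": [0, 0, 0], "rot": [0, 0, 0], "gripper": 0},
  ],
)

```text
time: 5.35
position: [0.4878, 0.0224, 0.131]
tool_rot: [-3.138, 0.115, 0.005]
ft_force: [-0.6, 0.2, -0.4]
grip_width: 0.006
```

```bash
python3 - <<'E'
from h import *
st()
snap('scene','s3.png');snap('wrist','w3.png')
E
```

```text
5.35 [0.4878 0.0224 0.131 ] z [-0.003  0.002 -1.   ] x [ 0.997 -0.073 -0.003] F [-0.6  0.2 -0.4] q [ 0.74  0.12 -0.88  1.94  0.1   1.13 -1.82] 0.005776402076251505
```

View pics/w3.png

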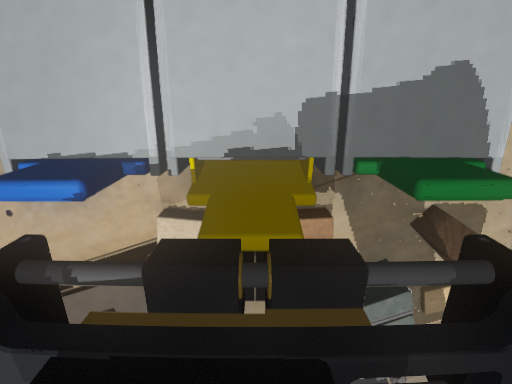

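The yellow bin is nearly upright with the tab against the finger at (255,240), and the push force is small. I'll keep pushing until it clicks home.

Call:
carry_out(
  rows=[
    {"offset": [0.01, 0, -0.002], "rot": [0, 0, 0], "gripper": 0},
    {"offset": [0.008, 0, 0], "rot": [0, 0, 0], "gripper": 0},
    {"offset": [0.006, 0, 0], "rot": [0, 0, 0], "gripper": 0},
    {"offset": [0.006, 0, 0], "rot": [0, 0, 0], "gripper": 0},
    {"offset": [0, 0, 0], "rot": [0, 0, 0], "gripper": 0},
  ],
)

```text
time: 6.08
position: [0.5175, 0.0199, 0.1331]
tool_rot: [-3.139, 0.115, 0.003]
ft_force: [0.2, -0.0, -0.6]
grip_width: 0.008
```

```bash
python3 - <<'E'
from h import *
st()
d=snap('wrist','w4.png')
E
```

```text
6.08 [0.5175 0.0199 0.1331] z [-0.002  0.001 -1.   ] x [ 0.997 -0.073 -0.002] F [ 0.2 -0.  -0.6] q [ 0.71  0.2  -0.87  1.87  0.17  1.15 -1.87] 0.008201536997773148
```

View pics/w4.png

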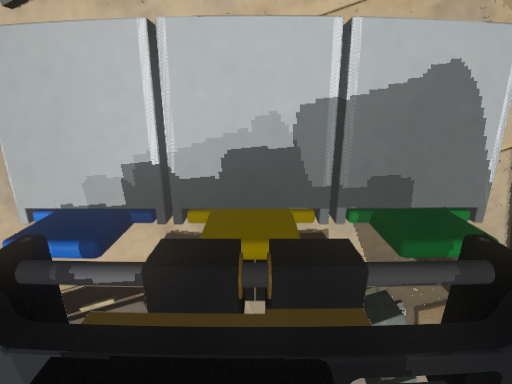

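Yellow now lines up with its neighbours (tab base at row 215), but I feel no contact force. I'll press a little further until the housing pushes back.

Call:
carry_out(
  rows=[
    {"offset": [0.004, 0, 0], "rot": [0, 0, 0], "gripper": 0},
    {"offset": [0.004, 0, 0], "rot": [0, 0, 0], "gripper": 0},
    {"offset": [0, 0, 0], "rot": [0, 0, 0], "gripper": 0},
  ],
)

```text
time: 6.5
position: [0.5185, 0.0199, 0.1322]
tool_rot: [3.137, -0.114, -0.027]
ft_force: [-18.6, 0.5, 14.0]
grip_width: 0.007
```

Call:
carry_out(
  rows=[
    {"offset": [-0.02, 0, 0], "rot": [0, 0, 0], "gripper": 0},
    {"offset": [-0.04, 0, 0], "rot": [0, 0, 0], "gripper": 0},
    {"offset": [0, 0, -0.04], "rot": [0, 0, 0], "gripper": 0},
    {"offset": [0, 0, -0.05], "rot": [0, 0, 0], "gripper": 0},
    {"offset": [0, 0, -0.05], "rot": [0, 0, 0], "gripper": 0},
    {"offset": [0, 0, 0], "rot": [0, 0, 0], "gripper": 0},
  ],
)

```text
time: 7.25
position: [0.4677, 0.0239, 0.2772]
tool_rot: [3.137, -0.115, 0.009]
ft_force: [-0.5, 0.8, -0.6]
grip_width: 0.008
```

```bash
python3 - <<'E'
from h import *
st(); to((.572,.115,.26),-3.9,0); to((.572,.115,.158))
d=snap('wrist','w5.png'); s=snap('scene','s5.png')
cv2.imwrite('pics/s5c.png',cv2.resize(s['img'][120:270,150:340,::-1],None,fx=4,fy=4,interpolation=cv2.INTER_CUBIC))
E
```

```text
7.25 [0.4677 0.0239 0.2772] z [ 0.005 -0.002 -1.   ] x [ 0.997 -0.073  0.006] F [-0.5  0.8 -0.6] q [ 0.82 -0.09 -0.86  1.79 -0.07  1.41 -1.67] 0.008339749491486177
offset [ 0.0973 -0.0986  0.0175]
rot [ 0.11 -0.31 -0.31]
offset [ 0.0967 -0.0988  0.1195]
```

View pics/s5c.png

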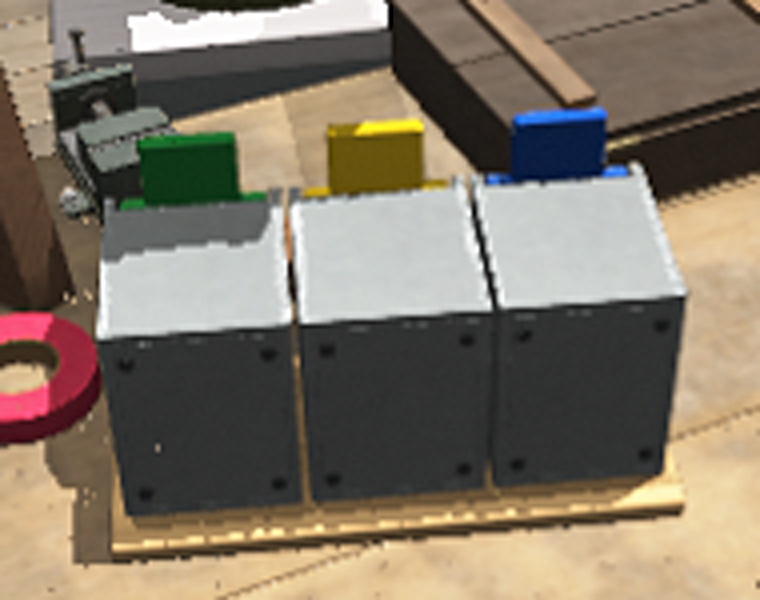

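View pics/w5.png

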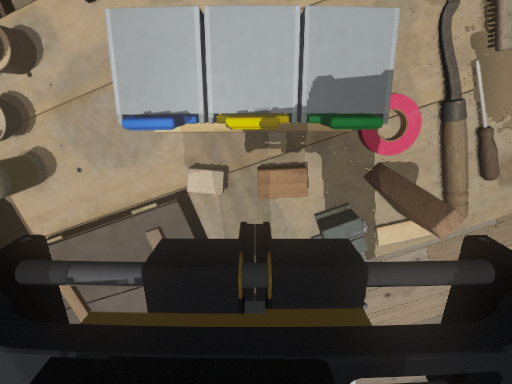

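Yellow is shut: its tab top at (376,124) in the crop lies on the line from green (187,136) to blue (560,112). Next I'll go behind the blue tab.

Call:
carry_out(
  rows=[
    {"offset": [0.0325, -0.033, 0], "rot": [0, 0, 0], "gripper": 0},
    {"offset": [0.0325, -0.033, 0], "rot": [0, 0, 0], "gripper": 0},
    {"offset": [0.032, -0.033, 0], "rot": [0, 0, 0], "gripper": 0},
    {"offset": [0, 0, 0.04], "rot": [0, 0, 0], "gripper": 0},
    {"offset": [0, 0, 0.03], "rot": [0, 0, 0], "gripper": 0},
    {"offset": [0, 0, 0], "rot": [0, 0, 0], "gripper": 0},
  ],
)

```text
time: 8.1
position: [0.5664, 0.1149, 0.199]
tool_rot: [3.139, -0.114, -0.016]
ft_force: [-0.2, 0.5, 1.3]
grip_width: 0.007
```

```bash
python3 - <<'E'
from h import *
st(); to((.572,.115,.158),-3.9,0)
snap('wrist','w6.png'); s=snap('scene','s6.png')
cv2.imwrite('pics/s6c.png',cv2.resize(s['img'][120:270,150:340,::-1],None,fx=4,fy=4,interpolation=cv2.INTER_CUBIC))
E
```

```text
8.1 [0.5664 0.1149 0.199 ] z [-0.01 -0.   -1.  ] x [ 0.997 -0.072 -0.01 ] F [-0.2  0.5  1.3] q [ 0.57  0.34 -0.99  1.64  0.28  1.33 -2.1 ] 0.006527032934462803
offset [ 0.006  -0.0006  0.0409]
rot [ 0.07  0.58 -0.24]
```

View pics/s6c.png

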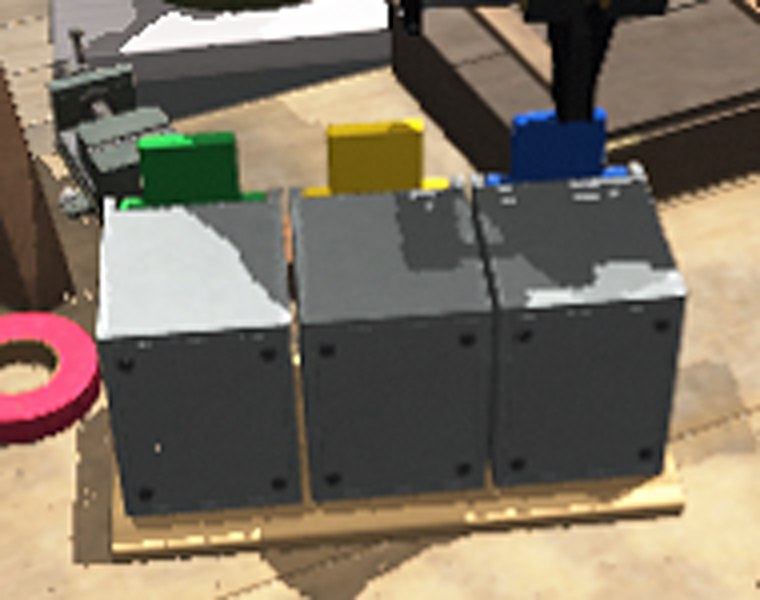

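View pics/w6.png

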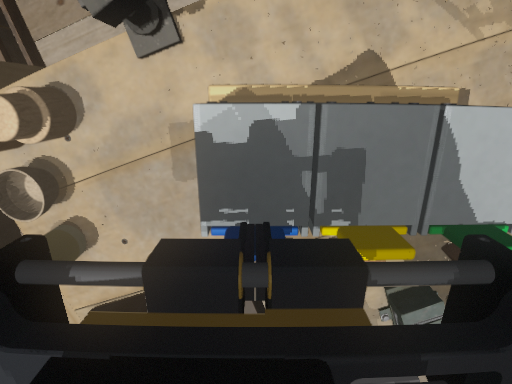

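The fingertip at (575,120) in the crop is above and just behind the blue tab. I'll shift 8 mm into the rack, lower it behind the tab, then pull.

Call:
carry_out(
  rows=[
    {"offset": [0.008, 0, 0], "rot": [0, 0, 0], "gripper": 0},
    {"offset": [0, 0, 0.02], "rot": [0, 0, 0], "gripper": 0},
    {"offset": [0, 0, 0.02], "rot": [0, 0, 0], "gripper": 0},
    {"offset": [0, 0, 0], "rot": [0, 0, 0], "gripper": 0},
  ],
)

```text
time: 8.7
position: [0.575, 0.1142, 0.1602]
tool_rot: [3.138, -0.115, -0.012]
ft_force: [0.2, -0.0, 0.3]
grip_width: 0.008
```

```bash
python3 - <<'E'
from h import *
st()
snap('wrist','w7.png'); s=snap('scene','s7.png')
cv2.imwrite('pics/s7c.png',cv2.resize(s['img'][120:270,150:340,::-1],None,fx=4,fy=4,interpolation=cv2.INTER_CUBIC))
E
```

```text
8.7 [0.575  0.1142 0.1602] z [-0.007 -0.001 -1.   ] x [ 0.997 -0.073 -0.007] F [ 0.2 -0.   0.3] q [ 0.54  0.39 -0.96  1.67  0.33  1.26 -2.13] 0.008024362732871809
```

View pics/s7c.png

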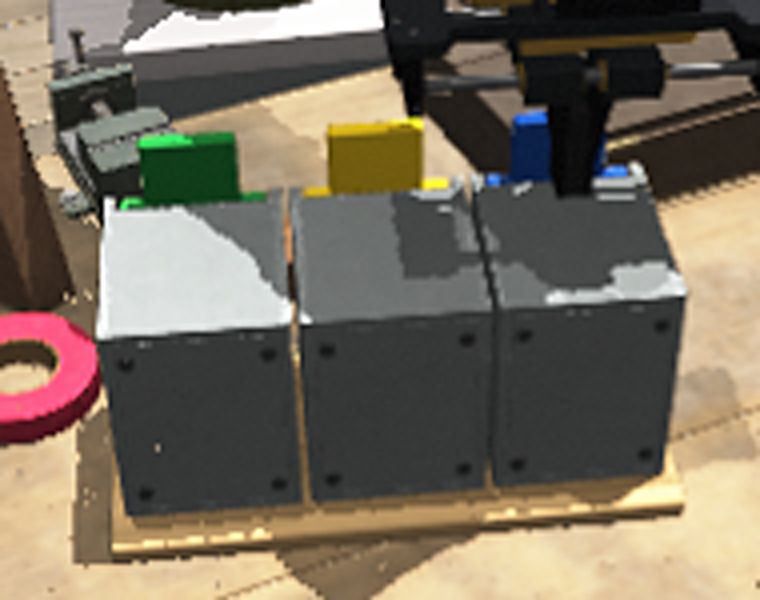

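The finger is down behind the blue tab, with its tip at (572,190) just above the housing, and it is touching nothing. Pulling 80 mm now.

Call:
carry_out(
  rows=[
    {"offset": [-0.01, 0, 0], "rot": [0, 0, 0], "gripper": 0},
    {"offset": [-0.01, 0, 0], "rot": [0, 0, 0], "gripper": 0},
    {"offset": [-0.012, 0, 0], "rot": [0, 0, 0], "gripper": 0},
    {"offset": [-0.012, 0, 0], "rot": [0, 0, 0], "gripper": 0},
    {"offset": [-0.012, 0, 0], "rot": [0, 0, 0], "gripper": 0},
    {"offset": [-0.012, 0, 0], "rot": [0, 0, 0], "gripper": 0},
    {"offset": [-0.012, 0, 0], "rot": [0, 0, 0], "gripper": 0},
    {"offset": [0, 0, 0], "rot": [0, 0, 0], "gripper": 0},
    {"offset": [0, 0, 0], "rot": [0, 0, 0], "gripper": 0},
  ],
)

```text
time: 9.93
position: [0.4973, 0.1204, 0.1633]
tool_rot: [3.139, -0.116, -0.003]
ft_force: [0.3, 0.9, -0.4]
grip_width: 0.004
```

```bash
python3 - <<'E'
from h import *
st()
snap('wrist','w8.png')
E
```

```text
9.93 [0.4973 0.1204 0.1633] z [-0.002 -0.    -1.   ] x [ 0.997 -0.074 -0.002] F [ 0.3  0.9 -0.4] q [ 0.67  0.18 -1.04  1.85  0.17  1.21 -2.07] 0.004400663291890874
```

View pics/w8.png

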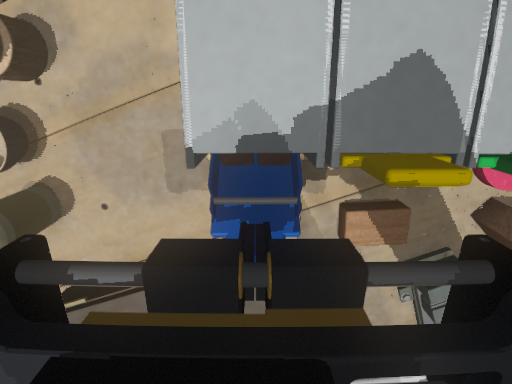

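Blue has tipped out, with its divider visible at (255,202), and there is no contact force. I'll lift clear and check.

Call:
carry_out(
  rows=[
    {"offset": [0, 0, -0.04], "rot": [0, 0, 0], "gripper": 0},
    {"offset": [0, 0, -0.05], "rot": [0, 0, 0], "gripper": 0},
    {"offset": [0, 0, -0.05], "rot": [0, 0, 0], "gripper": 0},
    {"offset": [-0.05, 0, 0], "rot": [0, 0, 0], "gripper": 0},
    {"offset": [0, 0, 0], "rot": [0, 0, 0], "gripper": 0},
    {"offset": [0, 0, 0], "rot": [0, 0, 0], "gripper": 0},
  ],
)

```text
time: 10.72
position: [0.4479, 0.1238, 0.3034]
tool_rot: [3.138, -0.116, -0.002]
ft_force: [-0.4, -0.5, 0.4]
grip_width: 0.004
```

```bash
python3 - <<'E'
from h import *
np.set_printoptions(precision=4,suppress=True)
st()
snap('wrist','w9.png'); s=snap('scene','s9.png')
cv2.imwrite('pics/s9c.png',cv2.resize(s['img'][120:270,150:340,::-1],None,fx=4,fy=4,interpolation=cv2.INTER_CUBIC))
E
```

```text
10.72 [0.4479 0.1238 0.3034] z [-0.001 -0.002 -1.   ] x [ 0.997 -0.074 -0.001] F [-0.4 -0.5  0.4] q [ 0.82 -0.14 -1.03  1.74 -0.12  1.47 -1.84] 0.004225767586906949
```

View pics/s9c.png

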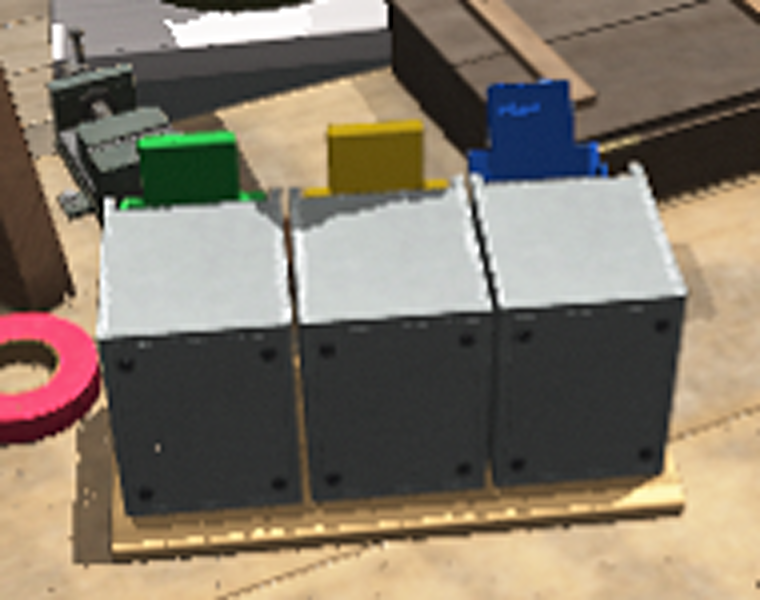

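View pics/w9.png

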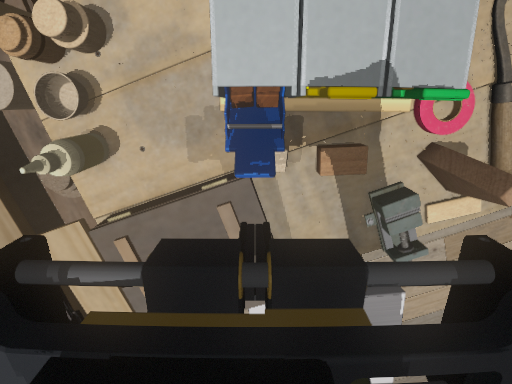

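```bash
python3 - <<'E'
from h import *
d=snap('wrist'); s=snap('scene')
f=lambda x,y:(150+x/4,120+y/4)
for p,q in(((275.5,175),(489,84)),((236,176),(568,80))):
    c1,v1=ray(d,p);c2,v2=ray(s,f(*q))
    a,b=np.linalg.lstsq(np.c_[v1,-v2],c2-c1,rcond=None)[0]; X=(c1+a*v1+c2+b*v2)/2
    print(X.round(4),np.linalg.norm(c1+a*v1-c2-b*v2).round(4), 'ang from top z', np.degrees(np.arccos((X[2]-.032)/.142)).round(1),'from x',np.degrees(np.arcsin((.5434-X[0])/.142)).round(1))
E
```

```text
[0.4462 0.1011 0.1312] 0.0021 ang from top z 45.7 from x 43.2
[0.4476 0.1483 0.1293] 0.0005 ang from top z 46.7 from x 42.4
```

```bash
python3 - <<'E'
from h import *
st(); s=snap('scene')
f=lambda x,y:(150+x/4,120+y/4)
a=np.array([-.067,.998]) ; 
for n,p,q in(('green',(139,138),(235,133)),('yellow',(329,127),(422,122))):
    A=(onz(s,f(*p),.174)+onz(s,f(*q),.174))/2; print(n,A.round(4),'rack-x',round(A[0]*.9978-A[1]*.0668,4))
A=np.array([.5434,.117]);print('blue at start',A[0]*.9978-A[1]*.0668)
workorder.close_job()
E
```

```text
10.93 [0.448  0.124  0.3026] z [-0.005  0.002 -1.   ] x [ 0.997 -0.073 -0.005] F [ 0.  -1.2 -0.2] q [ 0.82 -0.13 -1.03  1.74 -0.12  1.48 -1.84] 0.0030675383279403483
green [ 0.5305 -0.0731  0.174 ] rack-x 0.5342
yellow [0.5381 0.022  0.174 ] rack-x 0.5355
blue at start 0.5343889199999999
the job is handed in; nothing more can be done
```

The job is handed in at about 11 s on the robot's clock, with yellow pushed shut, blue tipped open and green never touched. It reports no verdict, so what follows rests on my own checks.

- **Yellow:** I pushed it back with the closed fingers until the housing resisted at about 19 N. Its tab then lay within about 1.3 mm of where the shut green and blue tabs sat, well inside the roughly 5 mm that 2 degrees allows.
- **Blue:** I hooked a finger behind its tab, pulled, and it fell to its stop. Two measured tab corners put it at 42–43 degrees by how far forward they are, and 46–47 degrees by height. The two measures disagree by about 3 degrees, but both are well above the required 35.5.
- **Green:** Its tab is still in its shut position.
- **Arm:** It was parked at 0.30 m height, with about 1 N or less on the wrist, touching nothing.

No check failed.

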